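# Tip the round copper shim into the pick-up corner

### The job

Two tipping trays stand on the electronics bench: one holds a round copper shim, the other a square plate. Lift the arch handle of the tray with the round shim so that the tray tips and the shim slides by itself into the notched pick-up corner, then lower the tray flat again and let go. Do not touch the polished shim, and leave the other tray and its plate alone.

Things in the scene. Friction and masses are not known exactly. Their poses are not given: they have to be found in the camera images.
- shim: Thin round copper disc, 40 mm across, 4 mm thick, loose and flat on the floor of the tray to be tipped; origin at the centre of its underside, z up. On the slick floor it starts to slide at a tilt of 7 to 10 degrees, along the tray's walls at up to 18: tip to 25 to 30 degrees and wait a second.
- tray_handle (a point): Middle of the arch handle of the shim's tray: a level round steel bar 10 mm thick, 62 mm free between its posts, 71 mm above the bench and 55 mm above the tray's floor (tray flat). Axes, turning with the tray: x from the handle over the tray towards the hinge, y along the bar, z up. The hinge axis is parallel to y, 178 mm along +x and 57 mm below the bar. The bar may turn in the fingers.
- tray_corner (a point): Pick-up corner of the shim's tray, at the hinge end, with a small notch cut in its walls: where the shim's underside centre lies when the shim touches both walls. On the tray's floor, 137 mm along x from the handle, 16 mm above the bench (tray flat). Axes as tray_handle.
- tray (a joint): Tilt of the shim's tray about its hinge in rad: 0 flat, growing as the handle is raised, at most 0.8; moves freely and falls back by its own weight (0.4 kg). The tray is a plain aluminium square, 140 mm inside, walls 4 mm thick and 14 mm high, set as a diamond: the handle stands at one corner, 66 mm from the centre, the hinge just outside the opposite corner.
- plate: Thin square copper plate, 40 by 40 by 4 mm, in the other, identical tray, which is to be left alone; origin at the centre of its underside, z up.
Mind the look-alikes: they are no part of the job. Leave any green look-alike of the shim alone.

How it is judged:
On the way, in this order (a step that is already met when the one before it is completed fails the run):
1. the tray with the shim has been tipped up (value of joint tray above 0.1 rad).
2. the shim has slid into the pick-up corner (distance between shim and tray_corner below 0.015 m), for 0.2 s.
At the end, for the whole second after the job is handed in: the round shim lies at rest in the notched pick-up corner, its centre within 15 mm of its place against both walls, and its tray lies flat again (within 3 degrees) (distance between shim and tray_corner below 0.015 m and value of joint tray below 0.06 rad and linear speed of shim below 0.02 m/s); the robot touches nothing.
It fails at once if the robot touches the shim (contact force between any of the fingers, the arm and shim above 0.3 N).
It fails at once if the plate in the other tray is shifted by more than 15 mm (distance of plate from where it was at the start of the episode above 0.015 m).
It also fails if it takes over 35 s, if anything falls off the work surface, if the arm or the gripper's body presses on something with over 40 N, if the wrist force passes 120 N, or if a joint passes its speed limit or range.

### The arm

A 6-joint arm with a two-finger parallel gripper is mounted at the origin on the work surface. World frame = base frame: x ahead of the robot, y to its left, z up, the work surface at z = 0. Lengths are in m, angles in rad, forces in N, time in s.
With the tool pointing down it reaches from about 0.375 to 0.925 m from the base axis. Payload 5.7 kg.
Tool frame: the origin (TCP) lies at the centre of the arm's flange, where the gripper is bolted on; the fingertips stand 173 mm ahead of it and the grasp point (between the pads) lies 155 mm ahead of it; z points along the fingers, y is the direction in which the jaws open and shut (so a half turn about z gives the same grasp; the last joint's range is limited). The gripper opens to 85 mm and grips with 20 to 120 N. Pads are 22 mm wide; open, the fingers measure 114 mm over their backs; the gripper's body (76 mm by 85 mm) begins 54 mm behind the grasp point. The pads swing forward as they close: fully open they stand 13 mm farther back than shut.
Start: joints at [1.185, 0.359, 1.51, -0, 1.272, -0.115], TCP at [0.161, 0.578, 0.405] pointing down, gripper open.
Joint ranges: [-2.97, 2.97], [-1.01, 2.36], [0.21, 2.38], [-0.96, 4.11], [0.2, 2.71], [-2.98, 2.98]. Speed limits (rad/s): [2.39, 2.39, 3.14, 3.14, 3.14, 3.14].

### API

Orientations are given as a unit quaternion [w, x, y, z].
In Python, from cell import ctrl, vision gives the robot as it stands.
- The arm moves only by the shell command python3 -m crank 'ROWS' [FORCE]. ROWS is JSON, a list that holds one entry, the list of rows, each a list of 7 numbers: the turn, a rotation vector about the tool's x, y, z in rad, then the shift along the tool's x, y, z in mm, then the gripper's target within -1 to 1 (fully open at 1, half-way at 0, shut at -1). In form: [[[ax, ay, az, x, y, z, hand], ...]]. A call has exactly 8 rows; each row shifts and turns the commanded pose from where the row before left it, along the tool's axes as they then stand; what a row does not reach is not made up. A row lasts 1/10 s, in which the tool goes at most 50 mm and 8.59 degrees, less where a joint would pass 70% of its speed; a pose out of reach is approached as far as the arm can. A call is refused whole if a number of a shift passes 50 or a number of a turn 0.15, either way. A call with a gripper value outside its range is refused whole. The fingers move at their own pace and stop on an object; FORCE is the grip in N (left out, the last holds). Time passes only in rows, so rows that do not move let the fingers close, or fill a call up. It gives the time, the measured TCP pose, the force and the opening at its end, in the units of the state.
- ctrl.get_state(): the state, without advancing time (a new reading comes with each control period).
- vision.capture(name): name is "scene" or "side" or "wrist"; returns the picture (480x640x3 uint8, red, green, blue); there is no depth.
- vision.camera_model(name): a dict with "mtx" (3x3 intrinsics, pixels), "R" (3x3) and "t" (3): a world point X has camera coordinates R X + t. Camera axes: x right, y down, z forward; pixel columns grow to the right and rows downward; lengths in m; the calibration is good to about 2 mm. The wrist camera is an equidistant fisheye: a pixel r from the principal point sees the ray r / f radians off the axis. A picture is of the moment at which its call begins: read the wrist's pose just before it. camera_model takes no time and is no camera call; for the wrist camera it gives the pose at the moment of the call.
- ctrl.sign_off(): hands the job in, once; it reports no verdict.
The state is a dict: "t": time; "qpos": joint angles; "dq": joint speeds; "joint_torque": joint torques, N m; "ee_pos": TCP position; "tcp_rot": TCP orientation; "ft_force": force on the tool from outside, world axes, zero at the start; "ft_torque": the same for the moment, N m; "gripper_width": opening from 0.0 (shut) to 1.0 (fully open).
Only numpy, scipy, OpenCV 4.12 (cv2) and the standard library are available. Lean on these libraries where they do the work, as an engineer would, in place of code of your own. Each camera call takes 0.05 s, during which the arm holds its last target.

## Working session

There is one attempt and no reset: what is moved stays moved. The work goes in short steps, Python scripts to look and compute and a shell command to move; the robot and the scene stay as the last step left them, time stands still between calls to the robot, and variables do not carry over. Pictures are saved under pics/ and viewed, and the job is handed in when it is done.

```bash
ls; mkdir -p pics; python3 - <<'E'
from cell import ctrl, vision
import cv2
s=ctrl.get_state();print({k:s[k] for k in('t','ee_pos','tcp_rot','gripper_width','qpos')})
for n in("scene","side","wrist"):
    m=vision.camera_model(n);print(n,m)
    cv2.imwrite(f"pics/{n}0.png",vision.capture(n)[:,:,::-1])
E
```

```text
pics
{'t': 0.0, 'ee_pos': array([0.16037738, 0.57778218, 0.40385459]), 'tcp_rot': array([-2.16378804e-04,  1.35003757e-01,  9.90844650e-01, -9.04786603e-04]), 'gripper_width': 1.0020759116246962, 'qpos': array([ 1.18488933e+00,  3.59493024e-01,  1.51144777e+00, -3.06560375e-05,
        1.27251223e+00, -1.15063332e-01])}
scene {'mtx': array([[523.18390578,   0.        , 318.473939  ],
       [  0.        , 523.18390578, 249.49485471],
       [  0.        ,   0.        ,   1.        ]]), 'R': array([[-0.67714004,  0.73560518,  0.019141  ],
       [ 0.4807405 ,  0.46192572, -0.74532758],
       [-0.55710855, -0.4954893 , -0.6664236 ]]), 't': array([ 0.35990557, -0.18300308,  1.28223671])}
side {'mtx': array([[538.0374081 ,   0.        , 312.14905371],
       [  0.        , 538.0374081 , 233.78028207],
       [  0.        ,   0.        ,   1.        ]]), 'R': array([[ 0.88176229, -0.47154259,  0.01195168],
       [-0.33701962, -0.64753364, -0.68346028],
       [ 0.33001975,  0.59862155, -0.72988986]]), 't': array([-0.44274094,  0.21565074,  0.82018824])}
wrist {'mtx': array([[371.64829954,   0.        , 327.83550916],
       [  0.        , 371.64829954, 243.89464241],
       [  0.        ,   0.        ,   1.        ]]), 'R': array([[ 0.26801632,  0.96341162, -0.0023048 ],
       [ 0.91690335, -0.25434214,  0.30756841],
       [ 0.29572877, -0.08454663, -0.95152318]]), 't': array([-0.59849964, -0.03947209,  0.38076311])}
```

View pics/scene0.png

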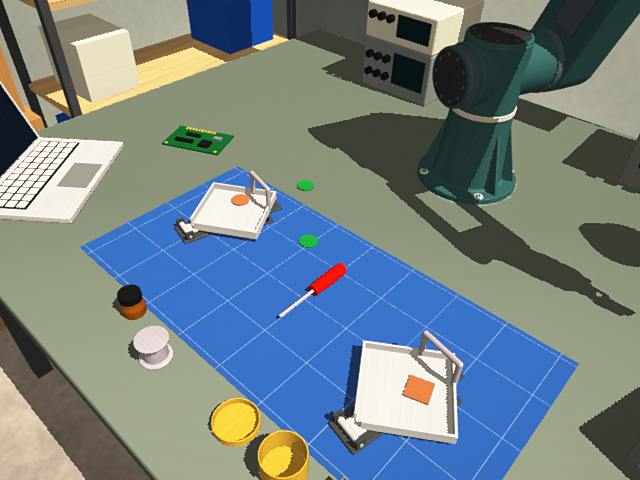

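View pics/side0.png

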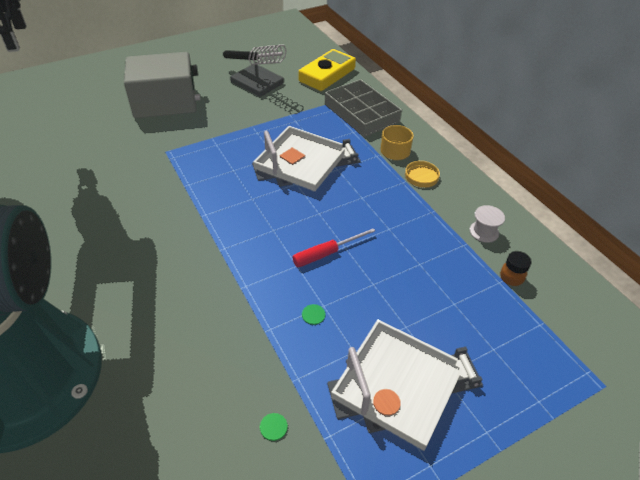

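View pics/wrist0.png

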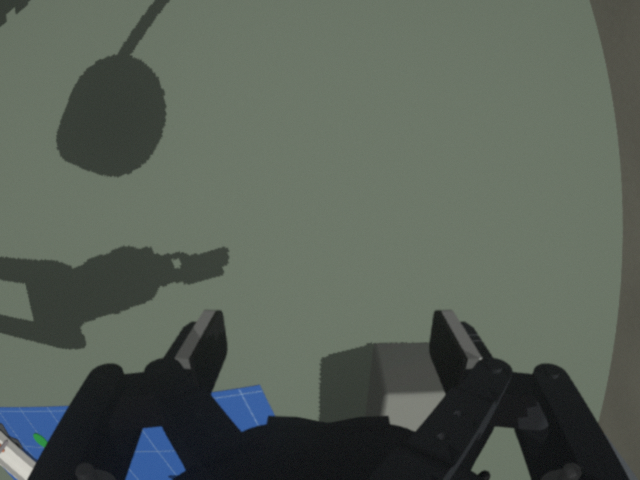

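Candidates:
- Round copper disc: scene (240,200), side (387,402). This is the shim.
- Green discs: scene (305,185) and (308,241). These are look-alikes.
- Square plate: scene (419,389), side (292,156). This is in the other tray.

I choose the tray at scene (235,205), side (400,390), and will check it in close crops.

```bash
python3 - <<'E'
import cv2,numpy as np
a=cv2.imread("pics/scene0.png")[155:250,165:290]; b=cv2.imread("pics/side0.png")[310:470,315:495]
cv2.imwrite("pics/c1.png",cv2.resize(a,None,fx=6,fy=6,interpolation=cv2.INTER_CUBIC)[:600,:800])
cv2.imwrite("pics/c2.png",cv2.resize(b,None,fx=3.7,fy=3.7,interpolation=cv2.INTER_CUBIC)[:600,:800])
E
```

```text
(no output)
```

View pics/c1.png

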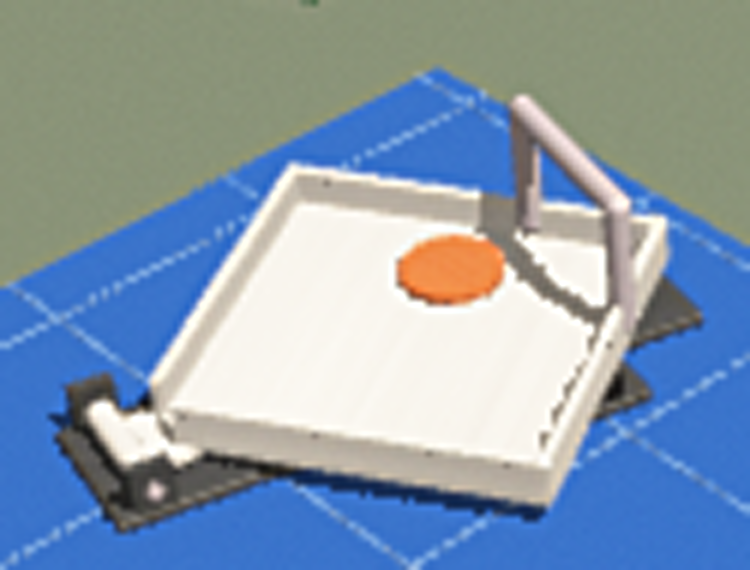

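View pics/c2.png

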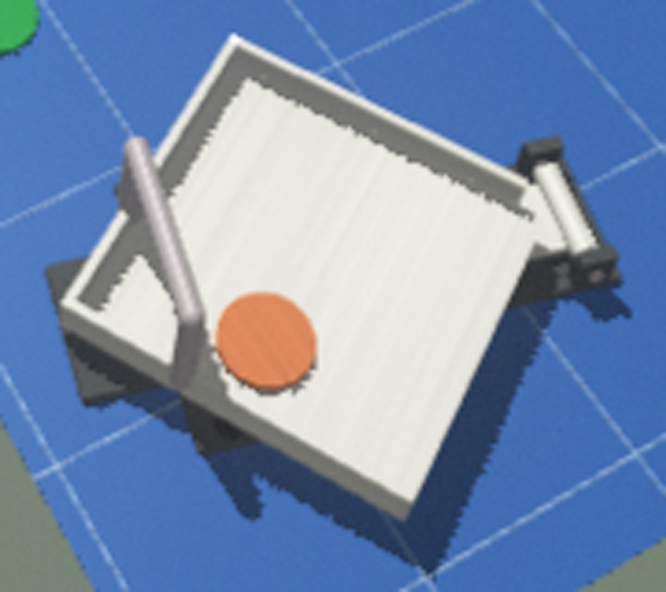

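```bash
cat > h.py <<'E'
import numpy as np,cv2
from cell import ctrl,vision
def ray(n,p):
    m=vision.camera_model(n);R,t=np.array(m['R']),np.array(m['t'])
    d=R.T@np.linalg.inv(m['mtx'])@np.array([p[0],p[1],1.]);return -R.T@t,d/np.linalg.norm(d)
def onz(n,p,z):
    o,d=ray(n,p);return o+d*(z-o[2])/d[2]
def tri(p,q):
    o,d=ray('scene',p);u,e=ray('side',q)
    s=np.linalg.lstsq(np.c_[d,-e],u-o,rcond=None)[0]
    a,b=o+s[0]*d,u+s[1]*e;return (a+b)/2,np.linalg.norm(a-b)
def proj(n,X):
    m=vision.camera_model(n);c=np.array(m['R'])@X+m['t'];c=np.array(m['mtx'])@c;return c[:2]/c[2]
def copper(n,im,box):
    x0,y0,x1,y1=box;h=cv2.cvtColor(im,cv2.COLOR_RGB2HSV)
    k=cv2.inRange(h,(3,120,100),(20,255,255));z=np.zeros_like(k);z[y0:y1,x0:x1]=k[y0:y1,x0:x1]
    M=cv2.moments(z,True);return (M['m10']/M['m00'],M['m01']/M['m00']),M['m00']
E
python3 - <<'E'
from h import *
np.set_printoptions(precision=4,suppress=True)
S=lambda x,y:(x/6+165,y/6+155)
D=lambda x,y:(x/3.7+315,y/3.7+310)
A1,B1=S(520,103),S(617,203);A2,B2=D(137,147),D(190,315)
for c in((A1,A2),(B1,B2),(A1,B2),(B1,A2)):print(*tri(*c))
for n,im,b in(('scene',cv2.imread('pics/scene0.png')[:,:,::-1],(200,170,280,240)),('side',cv2.imread('pics/side0.png')[:,:,::-1],(330,320,480,460))):
    p,a=copper(n,np.ascontiguousarray(im),b);print(n,p,a,onz(n,p,.020))
print('hinge corner',onz('scene',S(165,412),.03),onz('side',D(530,190),.03))
print('corners scene',onz('scene',S(293,165),.03),onz('scene',S(550,465),.03),onz('scene',S(665,218),.03))
print('corners side',onz('side',D(235,37),.03),onz('side',D(408,505),.03),onz('side',D(65,303),.03))
E
```

```text
[ 0.443  -0.2545  0.101 ] 0.028702772143137927
[ 0.4234 -0.2757  0.036 ] 0.03326871805000588
[ 0.4243 -0.2997  0.07  ] 6.9965510895125e-05
[ 0.443  -0.2295  0.0694] 0.0015920292100758562
scene (239.80124223602485, 199.5776397515528) 161.0 [ 0.4669 -0.2962  0.02  ]
side (386.4106463878327, 401.967680608365) 526.0 [ 0.4613 -0.303   0.02  ]
hinge corner [ 0.5973 -0.2918  0.03  ] [ 0.5897 -0.3028  0.03  ]
corners scene [ 0.4733 -0.3766  0.03  ] [ 0.5252 -0.1763  0.03  ] [ 0.3995 -0.2513  0.03  ]
corners side [ 0.5236 -0.1842  0.03  ] [ 0.4687 -0.3841  0.03  ] [ 0.3974 -0.2574  0.03  ]
```

The crops show the chosen tray holds the round copper disc, at (450,268) in c1 and (267,340) in c2. Its hinge is at the far +x end. The bar ends triangulate to z≈0.070 and 73 mm apart, and the handle sits 66 mm from the tray centre. All of this agrees with the description. I'll turn the tool 1.556 rad about its z axis and then swing over on an outward path.

```bash
python3 -m crank '[[[0,0,0.145,0,0,0,1],[0,0,0.145,0,0,0,1],[0,0,0.145,0,0,0,1],[0,0,0.145,0,0,0,1],[0,0,0.145,0,0,0,1],[0,0,0.145,0,0,0,1],[0,0,0.145,0,0,0,1],[0,0,0.145,0,0,0,1]]]' 30
python3 -m crank '[[[0,0,0.132,0,0,0,1],[0,0,0.132,0,0,0,1],[0,0,0.132,0,0,0,1],[0,0,0,-25.4,40.2,0,1],[0,0,0,-25.4,40.2,0,1],[0,0,0,-25.4,40.2,0,1],[0,0,0,-25.4,40.2,0,1],[0,0,0,-25.4,40.2,0,1]]]'
```

```text
t: 0.95
ee_pos: [0.1604, 0.578, 0.4043]
tcp_rot: [0.0, 0.658, 0.753, -0.0]
ft_force: [-0.2, -0.1, -0.2]
gripper_width: 0.999
t: 1.75
ee_pos: [0.3236, 0.4028, 0.4045]
tcp_rot: [0.0, 0.791, 0.611, -0.0]
ft_force: [1.6, 0.3, 0.4]
gripper_width: 1.004
```

```bash
python3 -m crank '[[[0,0,0,-25.4,40.2,0,0.5],[0,0,0,-25.4,40.2,0,0.5],[0,0,0,-25.4,40.2,0,0.5],[0,0,0,-45,13,0,0.5],[0,0,0,-45,13,0,0.5],[0,0,0,-45,13,0,0.5],[0,0,0,-45,13,0,0.5],[0,0,0,-45,13,0,0.5]]]'
python3 -m crank '[[[0,0,0,-45,13,0,0.5],[0,0,0,-45,13,0,0.5],[0,0,0,-45,13,0,0.5],[0,0,0,-45,13,0,0.5],[0,0,0,-45,13,0,0.5],[0,0,0,-40,13,0,0.5],[0,0,0,0,0,20,0.5],[0,0,0,0,0,20,0.5]]]'
python3 - <<'E'
from h import *
s=ctrl.get_state();print(s['t'],s['ee_pos'],s['tcp_rot'],s['gripper_width'])
R=np.array([[.254,.967,0],[.967,-.254,0],[0,0,-1]]).T
print(R.T@(np.array([.4337,-.2646,.071])-s['ee_pos'])*1e3)
cv2.imwrite('pics/w1.png',vision.capture('wrist')[:,:,::-1])
E
```

```text
t: 2.55
ee_pos: [0.4256, 0.0642, 0.4047]
tcp_rot: [0.0, 0.791, 0.611, -0.0]
ft_force: [1.2, -0.2, -0.2]
gripper_width: 0.75
t: 3.35
ee_pos: [0.4346, -0.212, 0.3645]
tcp_rot: [0.001, 0.792, 0.61, 0.0]
ft_force: [1.6, 0.3, -0.0]
gripper_width: 0.75
3.35 [ 0.4345808  -0.21196915  0.36453649] [8.29582632e-04 7.92465614e-01 6.09915991e-01 2.14853058e-04] 0.750475941136474
[-51.11775932  12.51650199 293.53648597]
```

View pics/w1.png

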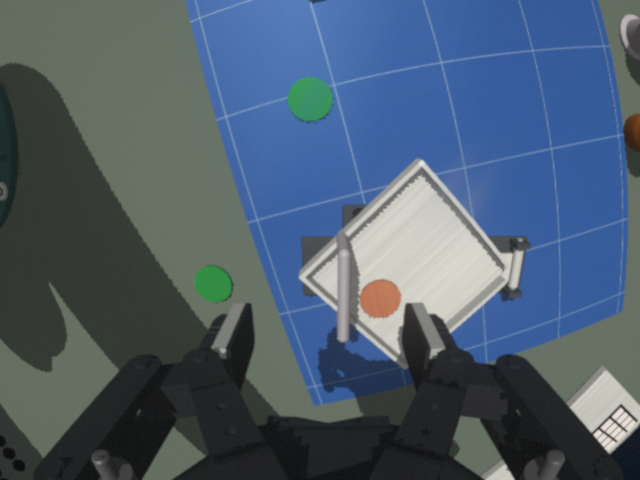

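The wrist view shows the bar from (343,237) to (343,335), with the shim at (380,298). I'll cross-check the bar position with the fisheye model.

```bash
python3 - <<'E'
from h import *
m=vision.camera_model('wrist');R,t,K=np.array(m['R']),np.array(m['t']),np.array(m['mtx'])
o=-R.T@t
def f(p,z):
    v=np.array([p[0]-K[0,2],p[1]-K[1,2]]);r=np.linalg.norm(v);th=r/K[0,0]
    d=R.T@np.r_[v/r*np.sin(th),np.cos(th)];return o+d*(z-o[2])/d[2]
a,b=f((342.5,237),.071),f((343.5,335),.071)
print(a,b,(a+b)/2,np.linalg.norm(a-b),np.degrees(np.arctan2(*(a-b)[1::-1])),f((380,298),.02))
E
```

```text
[ 0.44206714 -0.21243288  0.071     ] [ 0.42276971 -0.29347651  0.071     ] [ 0.43241842 -0.25295469  0.071     ] 0.08330943358390155 76.6066164016642 [ 0.45946008 -0.2943874   0.02      ]
```

```bash
python3 -m crank '[[[0,0,0,-24,5,0,0.5],[0,0,0,-24,5,0,0.5],[0,0,0,0,0,30,0.5],[0,0,0,0,0,30,0.5],[0,0,0,0,0,20,0.5],[0,0,0,0,0,0,0.5],[0,0,0,0,0,0,0.5],[0,0,0,0,0,0,0.5]]]'
python3 - <<'E'
from h import *
for n in('wrist','side','scene'):cv2.imwrite(f'pics/{n}2.png',vision.capture(n)[:,:,::-1])
E
```

```text
t: 4.2
ee_pos: [0.4325, -0.2594, 0.286]
tcp_rot: [0.001, 0.791, 0.611, 0.0]
ft_force: [0.4, 0.2, -0.2]
gripper_width: 0.753
```

View pics/wrist2.png

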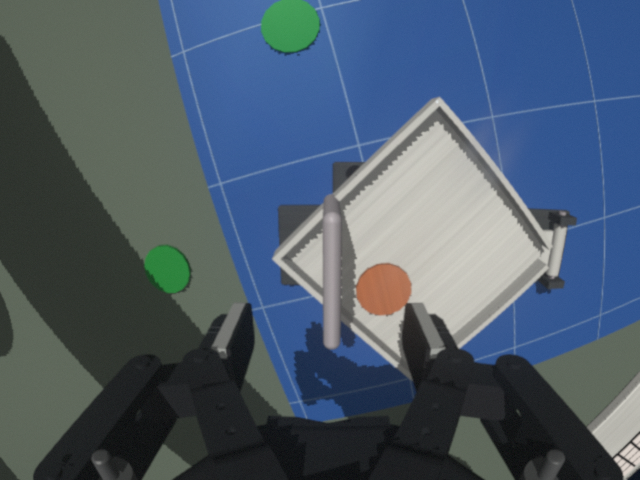

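View pics/side2.png

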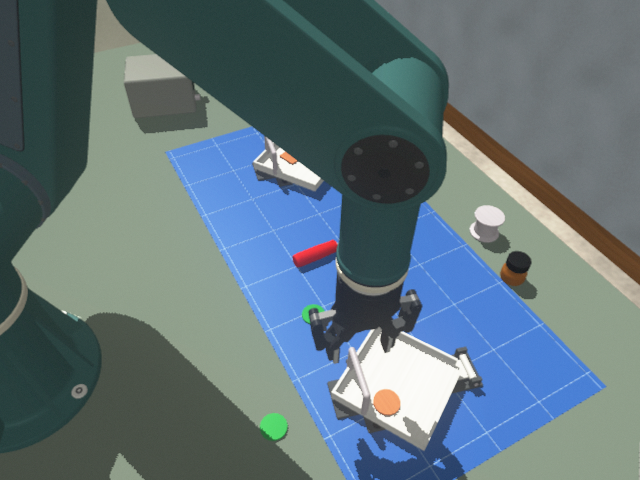

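View pics/scene2.png

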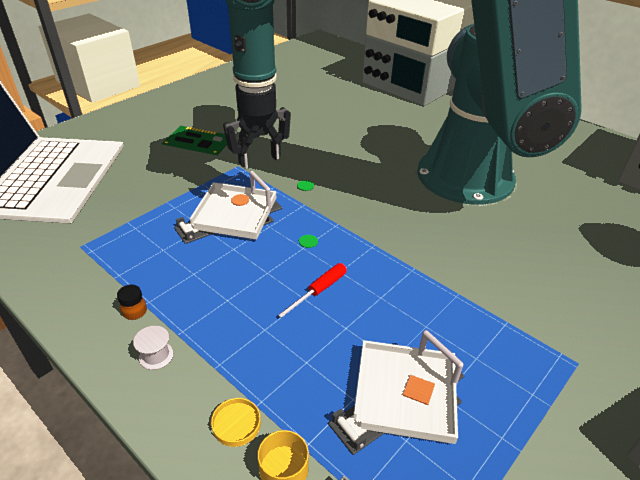

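```bash
python3 - <<'E'
from h import *
s=ctrl.get_state()
m=vision.camera_model('wrist');R,t,K=np.array(m['R']),np.array(m['t']),np.array(m['mtx'])
o=-R.T@t
def f(p,z):
    v=np.array([p[0]-K[0,2],p[1]-K[1,2]]);r=np.linalg.norm(v);th=r/K[0,0]
    d=R.T@np.r_[v/r*np.sin(th),np.cos(th)];return o+d*(z-o[2])/d[2]
a,b=f((331.,206),.071),f((331,346),.071)
T=np.array([[.254,.967,0],[.967,-.254,0],[0,0,-1]])
print(a,b,(a+b)/2,np.linalg.norm(a-b),np.degrees(np.arctan2(*(a-b)[1::-1])))
for X in(a,b,(a+b)/2,[.4337,-.2646,.071]):print(T@(X-s['ee_pos'])*1e3)
E
```

```text
[ 0.44395589 -0.22208539  0.071     ] [ 0.42308822 -0.30273521  0.071     ] [ 0.43352206 -0.2624103   0.071     ] 0.08330577892254033 75.4932006047019
[ 38.95481258   1.70940539 214.92696031]
[-44.33394966   2.01541994 214.92696031]
[ -2.68956854   1.86241267 214.92696031]
[ -4.76180848   2.59066733 214.92696031]
```

Both measurements agree to about 2 mm and the bar lies mid-way between the fingers. I'll descend 59 mm with a small correction and close.

```bash
python3 -m crank '[[[0,0,0,-4,2,0,0.5],[0,0,0,0,0,20,0.5],[0,0,0,0,0,20,0.5],[0,0,0,0,0,19,0.5],[0,0,0,0,0,0,0.5],[0,0,0,0,0,0,-1],[0,0,0,0,0,0,-1],[0,0,0,0,0,0,-1]]]' 30
python3 -m crank '[[[0,0,0,0,0,0,-1],[0,0,0,0,0,0,-1],[0,0,0,0,0,0,-1],[0,0,0,0,0,0,-1],[0,0,0,0,0,0,-1],[0,0,0,0,0,0,-1],[0,0,0,0,0,0,-1],[0,0,0,0,0,0,-1]]]'
python3 - <<'E'
from h import *
for n in('wrist','scene'):cv2.imwrite(f'pics/{n}3.png',vision.capture(n)[:,:,::-1])
E
```

```text
t: 5.15
ee_pos: [0.4333, -0.2638, 0.2268]
tcp_rot: [0.001, 0.792, 0.611, 0.0]
ft_force: [0.8, -0.1, 0.2]
gripper_width: 0.241
t: 5.95
ee_pos: [0.4336, -0.2639, 0.2266]
tcp_rot: [0.001, 0.792, 0.611, 0.0]
ft_force: [1.4, 0.5, 6.5]
gripper_width: 0.102
```

View pics/wrist3.png

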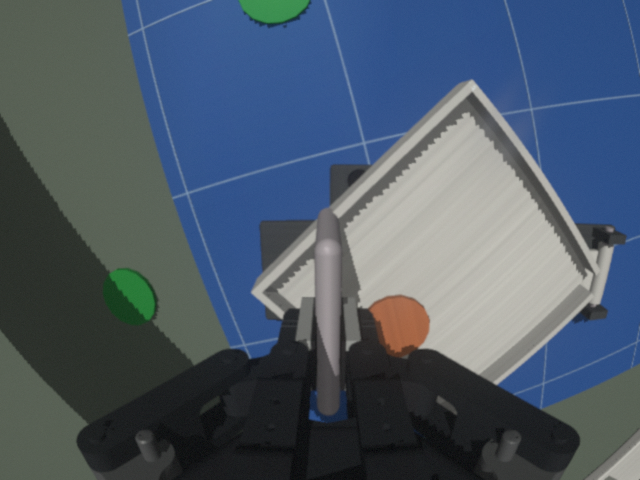

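The bar is between the pads (opening 0.10, about 9 mm) and the shim is clear at (400,325). Next I'll lift along the arc to 14°, then 28°.

```bash
python3 -m crank '[[[0,0,0,1.8,1.8,-5.4,-1],[0,0,0,-1.8,2.0,-5.4,-1],[0,0,0,0,2.2,-5.3,-1],[0,0,0,0,2.3,-5.2,-1],[0,0,0,0,2.5,-5.1,-1],[0,0,0,0,2.6,-5.1,-1],[0,0,0,0,2.8,-5,-1],[0,0,0,0,2.9,-4.9,-1]]]'
python3 -m crank '[[[0,0,0,0,3.1,-4.8,-1],[0,0,0,0,3.2,-4.7,-1],[0,0,0,0,3.4,-4.6,-1],[0,0,0,0,3.5,-4.5,-1],[0,0,0,0,3.6,-4.4,-1],[0,0,0,0,3.8,-4.3,-1],[0,0,0,0,3.9,-4.2,-1],[0,0,0,0,4.0,-4.0,-1]]]'
python3 -m crank '[[[0,0,0,0,0,0,-1],[0,0,0,0,0,0,-1],[0,0,0,0,0,0,-1],[0,0,0,0,0,0,-1],[0,0,0,0,0,0,-1],[0,0,0,0,0,0,-1],[0,0,0,0,0,0,-1],[0,0,0,0,0,0,-1]]]'
python3 - <<'E'
from h import *
for n in('wrist','scene','side'):cv2.imwrite(f'pics/{n}4.png',vision.capture(n)[:,:,::-1])
E
```

```text
t: 6.85
ee_pos: [0.4514, -0.2685, 0.2675]
tcp_rot: [0.0, 0.792, 0.611, -0.0]
ft_force: [1.6, -4.4, -6.1]
gripper_width: 0.104
t: 7.65
ee_pos: [0.4777, -0.2753, 0.3027]
tcp_rot: [-0.002, 0.791, 0.611, -0.001]
ft_force: [-3.3, -5.2, -2.0]
gripper_width: 0.099
t: 8.45
ee_pos: [0.4776, -0.2753, 0.3026]
tcp_rot: [-0.001, 0.791, 0.611, -0.001]
ft_force: [-3.5, -5.9, -1.9]
gripper_width: 0.102
```

View pics/wrist4.png

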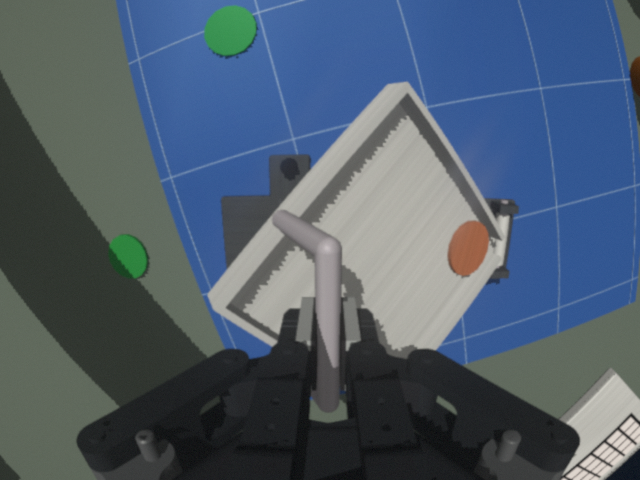

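View pics/scene4.png

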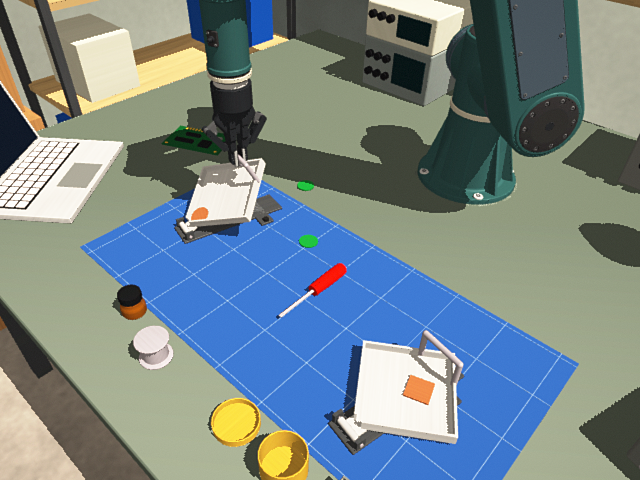

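```bash
python3 -m crank '[[[0,0,0,0,0,0,-1],[0,0,0,0,0,0,-1],[0,0,0,0,0,0,-1],[0,0,0,0,0,0,-1],[0,0,0,0,0,0,-1],[0,0,0,0,0,0,-1],[0,0,0,0,0,0,-1],[0,0,0,0,0,0,-1]]]'
python3 - <<'E'
from h import *
a=cv2.imread('pics/wrist4.png');b=vision.capture('wrist')[:,:,::-1]
c=lambda i:cv2.resize(i[180:300,400:530],None,fx=3,fy=3,interpolation=cv2.INTER_CUBIC)
cv2.imwrite('pics/cmp.png',np.hstack([c(a),c(b)]))
E
```

```text
t: 9.4
ee_pos: [0.4776, -0.2753, 0.3026]
tcp_rot: [-0.001, 0.791, 0.611, -0.001]
ft_force: [-3.4, -4.7, -1.6]
gripper_width: 0.107
```

View pics/cmp.png

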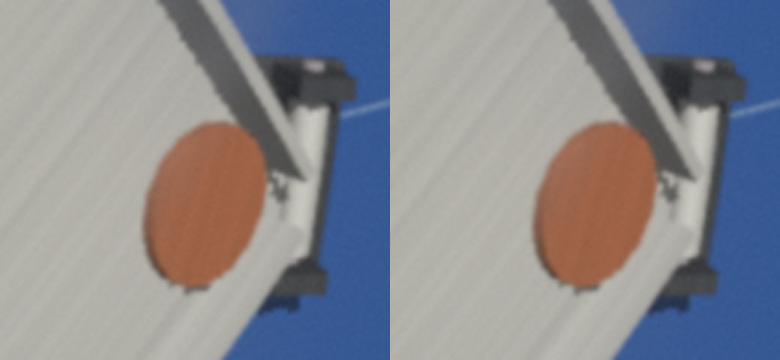

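The shim is at rest against both walls, with the notch just beyond it at about (275,185) in the crop. I'll lower the tray back along the same arc.

```bash
python3 -m crank '[[[0,0,0,0,-4.0,4.0,-1],[0,0,0,0,-3.9,4.2,-1],[0,0,0,0,-3.8,4.3,-1],[0,0,0,0,-3.6,4.4,-1],[0,0,0,0,-3.5,4.5,-1],[0,0,0,0,-3.4,4.6,-1],[0,0,0,0,-3.2,4.7,-1],[0,0,0,0,-3.1,4.8,-1]]]'
python3 -m crank '[[[0,0,0,0,-2.9,4.9,-1],[0,0,0,0,-2.8,5,-1],[0,0,0,0,-2.6,5.1,-1],[0,0,0,0,-2.5,5.1,-1],[0,0,0,0,-2.3,5.2,-1],[0,0,0,0,-2.2,5.3,-1],[0,0,0,0,-2.0,4.4,-1],[0,0,0,0,-1.0,3,-1]]]'
python3 -m crank '[[[0,0,0,0,-0.8,2,-1],[0,0,0,0,0,1.2,-1],[0,0,0,0,0,0,-1],[0,0,0,0,0,0,-1],[0,0,0,0,0,0,-1],[0,0,0,0,0,0,-1],[0,0,0,0,0,0,-1],[0,0,0,0,0,0,-1]]]'
python3 - <<'E'
from h import *
for n in('wrist','scene','side'):cv2.imwrite(f'pics/{n}5.png',vision.capture(n)[:,:,::-1])
E
```

```text
t: 10.25
ee_pos: [0.4509, -0.2682, 0.2669]
tcp_rot: [-0.0, 0.792, 0.611, -0.0]
ft_force: [-1.9, -3.8, -0.4]
gripper_width: 0.102
t: 11.05
ee_pos: [0.4339, -0.2638, 0.2288]
tcp_rot: [0.0, 0.792, 0.611, 0.0]
ft_force: [1.5, -2.8, 17.4]
gripper_width: 0.103
t: 11.85
ee_pos: [0.4336, -0.2636, 0.2285]
tcp_rot: [0.001, 0.792, 0.611, 0.001]
ft_force: [-4.4, 1.3, 26.7]
gripper_width: 0.1
```

View pics/wrist5.png

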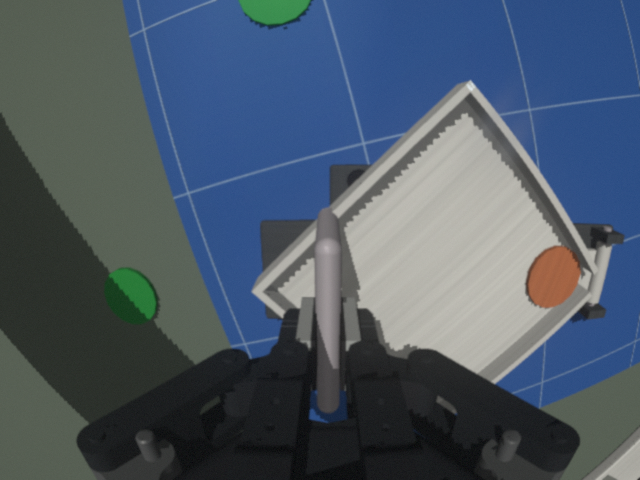

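View pics/side5.png

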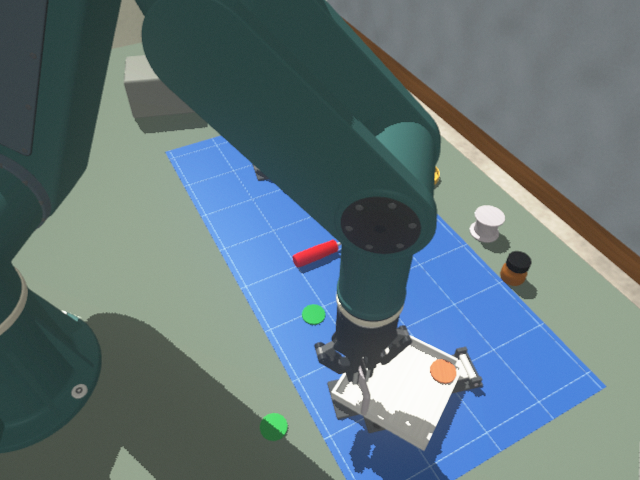

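The tray is back on its rest (27 N of support force) and the shim is in the corner at (553,277). I'll ease off 1.5 mm, open, and rise.

```bash
python3 -m crank '[[[0,0,0,0,0,-1.5,-1],[0,0,0,0,0,0,-1],[0,0,0,0,0,0,0.3],[0,0,0,0,0,0,0.3],[0,0,0,0,0,0,0.3],[0,0,0,0,0,0,0.3],[0,0,0,0,0,0,0.3],[0,0,0,0,0,0,0.3]]]'
python3 -m crank '[[[0,0,0,0,0,-10,0.3],[0,0,0,0,0,-20,0.3],[0,0,0,0,0,-30,0.3],[0,0,0,0,0,-30,0.3],[0,0,0,0,0,-30,0.3],[0,0,0,0,0,-20,0.3],[0,0,0,0,0,0,0.3],[0,0,0,0,0,0,0.3]]]'
python3 - <<'E'
from h import *
np.set_printoptions(precision=4,suppress=True)
I={n:np.ascontiguousarray(vision.capture(n)) for n in('wrist','scene','side')}
for n in I:cv2.imwrite(f'pics/{n}6.png',I[n][:,:,::-1])
P=[copper('scene',I['scene'],(165,170,280,245))[0],copper('side',I['side'],(400,320,480,420))[0]]
print(P,onz('scene',P[0],.02),onz('side',P[1],.02),tri(*P))
h=np.array([.4336,-.2640]);print('corner',h+.137*np.array([.967,-.254]))
E
```

```text
t: 12.8
ee_pos: [0.4328, -0.2634, 0.2273]
tcp_rot: [-0.0, 0.792, 0.611, -0.0]
ft_force: [0.6, -0.2, -0.3]
gripper_width: 0.651
t: 13.6
ee_pos: [0.4328, -0.2634, 0.3681]
tcp_rot: [0.001, 0.792, 0.611, 0.0]
ft_force: [-0.7, -0.3, 0.2]
gripper_width: 0.655
[(203.95867768595042, 218.94214876033058), (442.6688034188034, 370.95726495726495)] [ 0.5644 -0.2983  0.02  ] [ 0.564  -0.3011  0.02  ] (array([ 0.564 , -0.3003,  0.0188]), np.float64(0.0015752701306039718))
corner [ 0.5661 -0.2988]
```

View pics/wrist6.png

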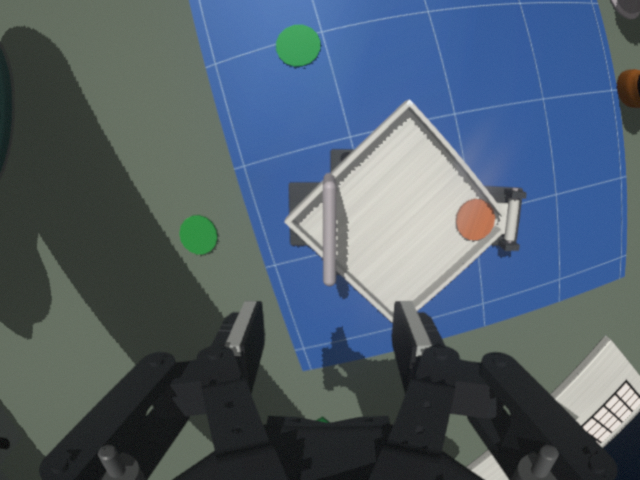

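View pics/scene6.png

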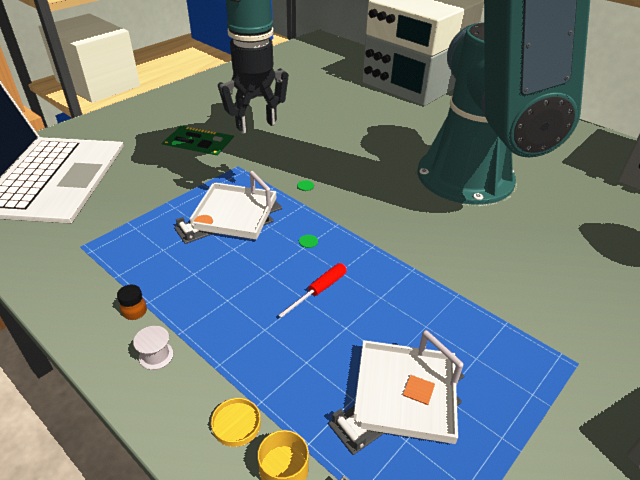

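The shim lies at (0.564,-0.300) at floor height, about 3 mm from the expected corner. The tray is flat, the gripper is clear above it, and the plate is unmoved at (419,389).

```bash
python3 -c "
from cell import ctrl
print(ctrl.sign_off())"
```

```text
the job is handed in; nothing more can be done
None
```

The round shim is in the notched pick-up corner and its tray is flat again. I handed the job in at about 14 s; the hand-in gives no verdict.

I gripped the arch handle of the round shim's tray and lifted it along its hinge arc to about 28°. I held it there for over 1.5 s, until two wrist pictures showed the shim at rest against both walls. Then I lowered the tray, let go, and rose about 14 cm clear.

**Last checks:**
- **Shim position:** triangulated at (0.564, -0.300), z 0.019. That is about 3 mm from the corner position computed from the handle, against the 15 mm allowed.
- **Tray:** it looks the same in the pictures as before the lift, so I take it to be flat. I did not measure the tilt angle.
- **Contact:** the force on the tool was about zero after release, and the fingers stayed well above the shim throughout. On lowering, the tray was pressed onto its rest with 27 N at the wrist, which I eased off before opening.
- **Other tray and look-alikes:** the plate still appears at scene pixel (419,389) as at the start, and the green discs were not touched.

**Disagreements:**
- Early single-view estimates of the tray corners and shim differed by 5 to 13 mm between the two fixed cameras.
- The wrist view made the bar 83 mm long instead of about 72 mm.
- The bar's triangulated midpoint and the wrist view's agreed to about 2 mm, and I used those for the grasp.

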